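# Switch on an interlocked lever bank by feel

### The job

Switch on the machines at the grey switch bank: throw all three black-gripped levers fully over, away from the robot, one after another. The levers are interlocked and go only in one order, which is not marked and is different every time, so feel gently for the lever that is free, back off from one that is locked instead of forcing it (never push harder than about 20 N), and try again as each thrown lever frees the next. Leave the tape measure, the offcut and the hex key beside the bank where they are.

Things in the scene. Friction and masses are not known exactly. Their poses are not given: they have to be found in the camera images.
- bank: Grey steel switch bank, fixed: housing 110 (x) x 260 (y) x 62 mm high, foot plate 140 x 290 x 6, slot bezels to 65 mm height. Origin on the bench under its middle; x points away from the robot across the bank, y left along the row of levers. The levers' common pivot axis is parallel to y at bank x = 0, 50 mm above the bench. More than 22 N on the bank or a lever counts as forcing it.
- lever_left (a joint): Angle of the left (+y) lever (at bank y = +80 mm), rad: 0 = off, leaning 0.6 towards the robot (bank -x); 0.6 upright; 1.25 = end stop, leaning away; fully on = beyond 1.05. Starts at 0 to 0.08. All three look alike: 6 x 10 mm steel bar, black grip of 20 mm diameter from 50 to 88 mm from the pivot. They stay where left (friction about 1 to 4 N at the grip).
- lever_left_grip (a point): Centre of the black grip of the left (+y) lever, 69 mm from the pivot; moves with the lever (at angle 0: bank x -39 mm, 107 mm above the bench). Its axes at angle 0 are those of the bank and turn with the lever.
- lever_mid (a joint): Angle of the middle lever (at bank y = 0 mm), rad: 0 = off, leaning 0.6 towards the robot (bank -x); 0.6 upright; 1.25 = end stop, leaning away; fully on = beyond 1.05. Starts at 0 to 0.08. A locked lever meets a stiffly sprung stop near 0.2 rad (about 1.5 N per mm at the grip beyond it); a free one runs on with friction only.
- lever_mid_grip (a point): Centre of the black grip of the middle lever, 69 mm from the pivot; moves with the lever (at angle 0: bank x -39 mm, 107 mm above the bench). Its axes at angle 0 are those of the bank and turn with the lever.
- lever_right (a joint): Angle of the right (-y) lever (at bank y = -80 mm), rad: 0 = off, leaning 0.6 towards the robot (bank -x); 0.6 upright; 1.25 = end stop, leaning away; fully on = beyond 1.05. Starts at 0 to 0.08. A lever unlocks the next only once it is beyond about 1.07 rad, so throw it to its end stop. Which goes first, second, third is drawn anew each time and cannot be seen.
- lever_right_grip (a point): Centre of the black grip of the right (-y) lever, 69 mm from the pivot; moves with the lever (at angle 0: bank x -39 mm, 107 mm above the bench). Its axes at angle 0 are those of the bank and turn with the lever.
- tape_measure: Bystander: yellow pocket tape, 39 x 82 x 68 mm, standing loose to the left of the bank; origin under its middle. Leave it.
- offcut_walnut: Bystander: dark wooden offcut, 38 x 90 x 20 mm, lying loose behind the bank; origin under its middle. Leave it.
- hex_key: Bystander: black bent hex key, 34 x 94 x 8 mm, lying loose to the right of the bank; origin under its middle. Leave it.

How it is judged:
On the way, in this order (a step that is already met when the one before it is completed fails the run):
1. a first lever is fully on (value of joint any of lever_left, lever_mid, lever_right above 1.05 rad), for 0.1 s.
2. two levers are fully on ((value of joint each of lever_left, lever_mid above 1.05 rad or value of joint each of lever_left, lever_right above 1.05 rad or value of joint each of lever_mid, lever_right above 1.05 rad)), for 0.1 s.
At the end, for the whole second after the job is handed in: All three levers stand fully on (each beyond 1.05 rad, leaning away from the robot) and at rest (value of joint each of lever_left, lever_mid, lever_right above 1.05 rad and velocity of joint lever_left between -0.05 and 0.05 rad/s and velocity of joint lever_mid between -0.05 and 0.05 rad/s and velocity of joint lever_right between -0.05 and 0.05 rad/s); the robot touches nothing.
It fails at once if the bank or a lever is forced: pushed with more than 22 N (contact force between bank and the fingers above 22 N or contact force between bank and the arm above 22 N).
It fails at once if the tape measure, the offcut or the hex key is moved more than 20 mm (distance of any of tape_measure, offcut_walnut, hex_key from where it was at the start of the episode above 0.02 m).
It also fails if it takes over 72 s, if anything falls off the work surface, if the arm or the gripper's body presses on something with over 40 N, if the wrist force passes 120 N, or if a joint passes its speed limit or range.

### The arm

A 6-joint arm with a two-finger parallel gripper is mounted at the origin on a cart in front of the work surface, level with it; the furniture and walls round the work are solid. World frame = base frame: x ahead of the robot, y to its left, z up, the work surface at z = 0. Lengths are in m, angles in rad, forces in N, time in s.
With the tool pointing down it reaches from about 0.3 to 0.875 m from the base axis. Payload 6.4 kg.
Tool frame: the origin (TCP) lies at the very end of the fingers, on their centre line; the grasp point (between the pads) lies 19 mm behind it; x points along the fingers, y is the direction in which the jaws open and shut, and the axes are right-handed (so a half turn about x gives the same grasp; the last joint's range is limited). The gripper opens to 85 mm and grips with 20 to 120 N. Pads are 22 mm wide; open, the fingers measure 114 mm over their backs; the gripper's body (76 mm by 85 mm) begins 54 mm behind the grasp point. The pads swing forward as they close: fully open they stand 13 mm farther back than shut.
Start: joints at [-1.389, 0.181, 1.607, -0, 1.354, -0.206], TCP at [0.217, -0.532, 0.21] pointing down, gripper open.
Joint ranges: [-2.99, 2.99], [-0.89, 2.07], [0.3, 2.58], [-1.14, 4.28], [0, 2.63], [-3.12, 3.12]. Speed limits (rad/s): [2.57, 2.57, 3.01, 3.14, 3.14, 3.14].

### API

Orientations are given as a unit quaternion [w, x, y, z].
In Python, from bench import status, optics, hand_in gives the robot as it stands. The module is installed in compiled form; this text tells all that it offers.
- The arm moves only by the shell command python3 -m jog 'ROWS'. ROWS is JSON, one flat list of numbers, 5 for each row, row after row: the shift along the tool's x, y, z in mm, then the turn about the tool's x in degrees, then the opening in per cent of the stroke, from 0 (shut) to 100 (fully open). In form: [tx, ty, tz, yaw, gripper, tx, ty, tz, yaw, gripper, ...]. A call has exactly 5 rows; each row is the pose to reach, as a shift and turn from the pose commanded when the call began, along the tool's axes at that moment; what a row does not reach only later rows make up. A row lasts 1/10 s, in which the tool goes at most 50 mm and 8.59 degrees, less where a joint would pass 70% of its speed; a pose out of reach is approached as far as the arm can. A call with a gripper value outside its range is refused whole. The fingers move at their own pace and stop on an object; the grip force is fixed at half the most. Time passes only in rows, so rows that repeat a pose let the fingers close, or fill a call up. It gives the time, the measured TCP pose, the force and the opening at its end, in the units of the state.
- status.get_obs(): the state, without advancing time (a new reading comes with each control period).
- optics.camera(name): name is "scene" or "top" or "wrist"; returns the picture (420x560x3 uint8, red, green, blue); there is no depth.
- optics.get_calibration(name): a dict with "vertical_fov" (degrees; the focal length in pixels is half the picture's height over the tangent of half this angle, whatever the lens; pixels are square), "cx", "cy" (the principal point, pixels), "extrinsics" (4x4, takes a point from camera to world coordinates). Camera axes: x right, y up, looking along -z (the intrinsics and any distortion apply to the point x, -y, -z); pixel columns grow to the right and rows downward; lengths in m; the calibration is good to about 2 mm. A picture is of the moment at which its call begins: read the wrist's pose just before it. get_calibration takes no time and is no camera call; for the wrist camera it gives the pose at the moment of the call.
- hand_in(): hands the job in, once; it reports no verdict.
The state is a dict: "time_s": time; "q": joint angles; "dq": joint speeds; "joint_efforts": joint torques, N m; "eef_pos": TCP position; "eef_rot": TCP orientation; "wrist_force": force on the tool from outside, world axes, zero at the start; "torque": the same for the moment, N m; "opening": opening from 0.0 (shut) to 1.0 (fully open).
Only numpy, scipy, OpenCV 4.12 (cv2) and the standard library are available. Lean on these libraries where they do the work, as an engineer would, in place of code of your own. Each camera call takes 0.05 s, during which the arm holds its last target. There are 200 camera calls.

## Working session

There is one attempt and no reset: what is moved stays moved. The work goes in short steps, Python scripts to look and compute and a shell command to move; the robot and the scene stay as the last step left them, time stands still between calls to the robot, and variables do not carry over. Pictures are saved under pics/ and viewed, on a budget of 10 in all, crops included, one or two more only if the job needs it, and the job is handed in when it is done.

```bash
mkdir -p pics
python3 - <<'E'
from bench import status, optics
import cv2
o=status.get_obs()
print({k:(v if isinstance(v,(int,float)) else [round(float(x),3) for x in v]) for k,v in o.items()})
for n in ("top","scene"):
    c=optics.get_calibration(n);print(n,c)
    im=optics.camera(n);cv2.imwrite(f"pics/{n}0.png",im[:,:,::-1])
E
```

```text
{'time_s': 0.0, 'q': [-1.389, 0.182, 1.608, -0.0, 1.354, -0.206], 'dq': [-0.0, -0.0, -0.001, 0.0, -0.001, 0.002], 'joint_efforts': [0.001, -44.487, -35.134, -0.0, 0.009, 0.0], 'eef_pos': [0.217, -0.532, 0.209], 'eef_rot': [0.136, 0.694, 0.137, -0.694], 'wrist_force': [-0.653, 0.156, 0.65], 'torque': [0.066, -0.005, 0.036], 'opening': 1.0044408242839766}
top {'vertical_fov': 52.77637262791205, 'cx': 274.878410739545, 'cy': 208.63241829341746, 'extrinsics': array([[ 0.01760751,  0.99633879, -0.08365993,  0.55938256],
       [-0.99938705,  0.02006984,  0.02868327,  0.05351915],
       [ 0.0302573 ,  0.08310361,  0.99608147,  1.01125162],
       [ 0.        ,  0.        ,  0.        ,  1.        ]])}
scene {'vertical_fov': 42.925579403822674, 'cx': 283.52752009707467, 'cy': 209.00158875806997, 'extrinsics': array([[-0.80097791,  0.25754421, -0.54046773,  0.07112638],
       [-0.59854942, -0.32464741,  0.73235418,  0.8066682 ],
       [ 0.01315213,  0.91009617,  0.41418834,  0.53733526],
       [ 0.        ,  0.        ,  0.        ,  1.        ]])}
```

View pics/top0.png

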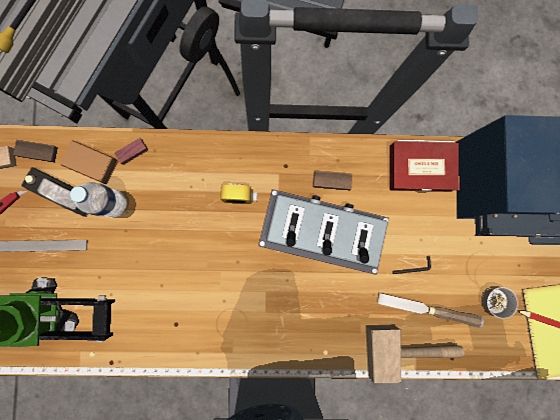

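View pics/scene0.png

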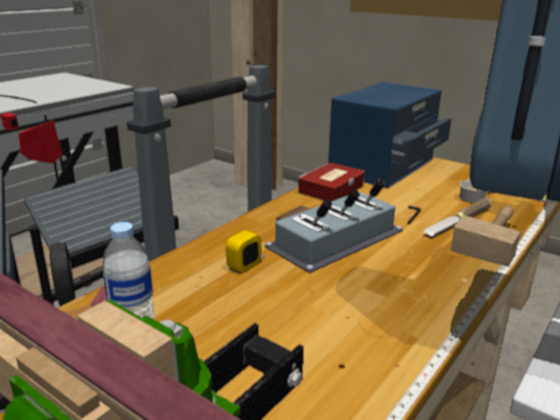

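The top view shows the bank with grips near (292,240), (328,248) and (364,256). The tape is at (237,192), the offcut at (332,180) and the hex key at (415,266). The scene view agrees: three black grips, all leaning towards the robot.

```bash
cat > h.py <<'E'
import numpy as np, cv2
from bench import status, optics
from scipy.spatial.transform import Rotation as R
def ray(c,p):
    f=210/np.tan(np.radians(c["vertical_fov"]/2));E=np.array(c["extrinsics"])
    return E[:3,3],E[:3,:3]@np.array([(p[0]-c["cx"])/f,-(p[1]-c["cy"])/f,-1])
def onz(c,p,z):
    o,d=ray(c,p);return o+d*(z-o[2])/d[2]
def tri(c1,p1,c2,p2):
    o1,d1=ray(c1,p1);o2,d2=ray(c2,p2);s=np.linalg.lstsq(np.c_[d1,-d2],o2-o1,rcond=None)[0]
    a,b=o1+s[0]*d1,o2+s[1]*d2;return (a+b)/2,np.linalg.norm(a-b)
def tool():
    o=status.get_obs();return np.array(o["eef_pos"]),R.from_quat(np.roll(o["eef_rot"],-1)).as_matrix()
def bank(p,b): # world xyz -> bank
    c,s=np.cos(b[2]),np.sin(b[2]);d=np.array(p)[:2]-b[:2];return np.array([c*d[0]+s*d[1],-s*d[0]+c*d[1],p[2]])
def world(p,b):
    c,s=np.cos(b[2]),np.sin(b[2]);return np.array([b[0]+c*p[0]-s*p[1],b[1]+s*p[0]+c*p[1],p[2]])
def rows(p): # shift in mm along tool axes to world TCP p
    t,M=tool();return np.round(M.T@(np.array(p)-t)*1000,1)
E
python3 - <<'E'
from h import *
ct=optics.get_calibration("top");cs=optics.get_calibration("scene")
im=cv2.imread("pics/top0.png");x0,y0=255,185
hsv=cv2.cvtColor(im,cv2.COLOR_BGR2HSV)
m=((hsv[...,1]<70)&(hsv[...,2]>60)).astype(np.uint8);r=np.zeros_like(m);r[180:285,250:400]=1;m=cv2.morphologyEx(m*r,cv2.MORPH_CLOSE,np.ones((9,9)))
c=max(cv2.findContours(m,0,2)[0],key=cv2.contourArea);box=cv2.boxPoints(cv2.minAreaRect(c));print("hull rect",box.round(1),cv2.minAreaRect(c))
ap=cv2.approxPolyDP(cv2.convexHull(c),5,True)[:,0];print(ap.tolist())
for p in ap: print("z6",onz(ct,p,.006).round(3),"z62",onz(ct,p,.062).round(3))
def dark(im,roi):
    g=im.max(2);d=np.zeros_like(g);x,y,X,Y=roi;d[y:Y,x:X]=(g[y:Y,x:X]<50)
    n,l,s,ce=cv2.connectedComponentsWithStats(d)
    return [(ce[i].round(1),s[i].tolist()) for i in range(1,n) if s[i,4]>15]
T=dark(im,(275,220,380,268));S=dark(cv2.imread("pics/scene0.png"),(305,175,392,225))
for a in T: print("T",a,onz(ct,a[0],.107).round(3))
for a in S: print("S",a,onz(cs,a[0],.107).round(3))
E
python3 -c "
import cv2,numpy as np
a=cv2.imread('pics/top0.png')[180:285,250:400];b=cv2.imread('pics/scene0.png')[170:270,260:410]
cv2.imwrite('pics/crop.png',np.hstack([cv2.resize(a,(400,280),interpolation=2),cv2.resize(b,(400,280),interpolation=2)]))"
```

```text
hull rect [[258.  245.5]
 [271.8 188.5]
 [389.8 217.1]
 [376.  274.2]] ((323.91668701171875, 231.3434600830078), (121.39291381835938, 58.664405822753906), 13.626995086669922)
[[272, 190], [388, 218], [376, 273], [259, 245]]
z6 [0.688 0.032 0.006] z62 [0.681 0.033 0.062]
z6 [ 0.627 -0.247  0.006] z62 [ 0.623 -0.231  0.062]
z6 [ 0.495 -0.218  0.006] z62 [ 0.499 -0.203  0.062]
z6 [0.557 0.061 0.006] z62 [0.557 0.06  0.062]
T (array([293.5, 222.4]), [290, 220, 7, 8, 34]) [ 0.607 -0.013  0.107]
T (array([328.5, 227.7]), [325, 222, 8, 13, 69]) [ 0.597 -0.088  0.107]
T (array([290.5, 238.2]), [287, 227, 8, 20, 118]) [ 0.573 -0.007  0.107]
T (array([363., 248.]), [358, 230, 11, 33, 201]) [ 0.555 -0.163  0.107]
T (array([326.6, 246.7]), [323, 234, 9, 22, 124]) [ 0.556 -0.084  0.107]
S (array([389.3, 179.1]), [387, 175, 5, 10, 38]) [ 0.544 -0.23   0.107]
S (array([377.1, 186.8]), [371, 179, 15, 17, 130]) [ 0.544 -0.172  0.107]
S (array([351.4, 197.4]), [345, 189, 14, 18, 138]) [ 0.558 -0.087  0.107]
S (array([323.9, 208.1]), [317, 200, 14, 17, 139]) [ 0.573 -0.007  0.107]
```

View pics/crop.png

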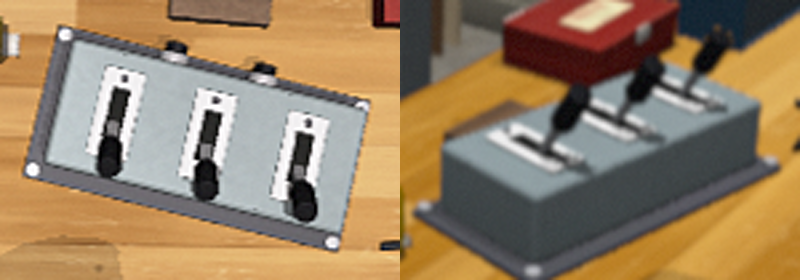

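Three views agree. The plate centre is about (0.592, -0.093), with yaw -0.215. Its measured size is 286x134 mm against 290x140, and the grips fall within 3 mm of where the model puts them. I'll shut the fingers, point them down and push each grip from the robot's side.

```bash
echo 'B=np.array([0.592,-0.093,-0.215])' >> h.py
python3 - <<'E'
from h import *
t,M=tool();print(M.round(3))
c,s=np.cos(B[2]),np.sin(B[2])
d=np.array([c,s,0])
for n,i in(("y",1),("z",2)):
    v=M[:,i]; 
    # turn about tool x to bring axis i onto +-d
    for sg in(1,-1):
        q=M.T@(sg*d); a=np.degrees(np.arctan2(q[2],q[1]))-(0 if i==1 else 90); print(n,sg,(a+180)%360-180)
for y in(-.08,0,.08): print(y,rows(world([-.1,y,.16],B)),world([-.1,y,.105],B))
E
```

```text
[[-0.     0.378 -0.926]
 [ 0.002 -0.926 -0.378]
 [-1.    -0.002 -0.   ]]
y 1 -55.46168827500546
y -1 124.53831172499457
z 1 -145.46168827500546
z -1 34.53831172499457
-0.08 [  49.6 -255.2 -385. ] [ 0.47723457 -0.14982337  0.105     ]
0 [  49.7 -321.1 -430.4] [ 0.49430236 -0.07166526  0.105     ]
0.08 [  49.8 -387.  -475.7] [0.51137015 0.00649285 0.105     ]
```

```bash
python3 -m jog '[0,-26,-38,7,0, 5,-52,-77,14,0, 10,-78,-115,21,0, 18,-104,-154,28,0, 25,-128,-192,34.5,0]'
python3 - <<'E'
from h import *
t,M=tool();print(M.round(3)); print(rows(world([-.09,-.08,.16],B)),rows(world([-.09,-.08,.105],B)))
E
```

```text
time_s: 0.6
eef_pos: [0.3473, -0.3392, 0.1843]
eef_rot: [0.078, -0.703, 0.077, 0.703]
wrist_force: [0.5, -0.9, 0.0]
opening: 0.145
[[-0.    -0.218 -0.976]
 [ 0.001 -0.976  0.218]
 [-1.    -0.001  0.   ]]
[  24.4 -213.2  -95.6] [  79.4 -213.1  -95.6]
```

```bash
python3 -m jog '[0,-45,-20,0,0, 10,-90,-40,0,0, 20,-135,-60,0,0, 24,-180,-80,0,0, 24,-213,-95,0,0]'
python3 - <<'E'
from h import *
t,M=tool();print(bank(t,B).round(4), rows(world([-.09,-.08,.105],B)))
im=optics.camera("wrist");cv2.imwrite("pics/w1.png",im[:,:,::-1])
E
```

```text
time_s: 1.1
eef_pos: [0.4853, -0.1502, 0.1598]
eef_rot: [0.076, -0.703, 0.075, 0.704]
wrist_force: [-0.0, 0.3, 0.2]
opening: 0.003
[-0.092  -0.0786  0.1598] [54.7  1.4 -2.1]
```

View pics/w1.png

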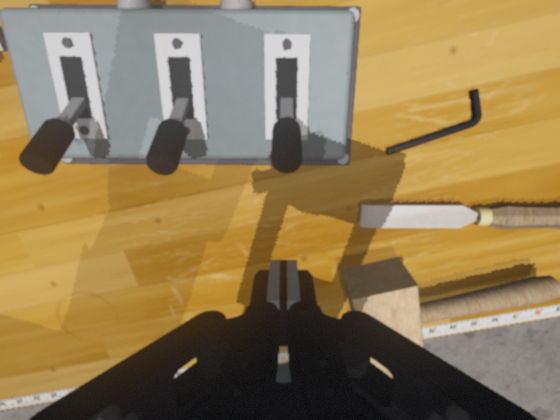

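The fingertips at (283,265) line up with the right lever's grip at (287,145). I'll lower and approach.

```bash
cat > s.py <<'E'
from h import *
t,M=tool();o=status.get_obs();f=np.array(o["wrist_force"]);c,s=np.cos(B[2]),np.sin(B[2])
print("tcp bank mm",(bank(t,B)*1000).round(1),"F bank",np.round([c*f[0]+s*f[1],-s*f[0]+c*f[1],f[2]],1),"t",round(o["time_s"],1))
E
python3 -m jog '[28,0,0,0,0, 55,1,0,0,0, 55,1,-8,0,0, 55,1,-15,0,0, 55,1,-20,0,0]' >/dev/null; python3 s.py
python3 -m jog '[0,0,-3,0,0, 0,0,-6,0,0, 0,0,-9,0,0, 0,0,-12,0,0, 0,0,-12,0,0]' >/dev/null; python3 s.py
```

```text
tcp bank mm [-69.8 -83.4 107.5] F bank [ 0.3 -1.  -0.1] t 1.6
tcp bank mm [-59.4 -82.8 106.1] F bank [-0.1 -0.3 -0.3] t 2.1
```

```bash
python3 -m jog '[0,-1,-2,0,0, 0,-1,-4,0,0, 0,-2,-6,0,0, 0,-2,-8,0,0, 0,-2,-8,0,0]' >/dev/null; python3 s.py
python3 -m jog '[0,0,-2,0,0, 0,0,-3,0,0, 0,0,-5,0,0, 0,0,-5,0,0, 0,0,-5,0,0]' >/dev/null; python3 s.py
```

```text
tcp bank mm [-51.4 -80.7 106. ] F bank [-0.4 -0.5  0.6] t 2.6
tcp bank mm [-47.  -80.7 107. ] F bank [-6.7  0.5 10.3] t 3.1
```

The force points up along the lever's axis, which looks like pressing on the end of the grip instead of its side. I'll back off and look.

```bash
python3 -m jog '[0,0,1,0,0, 0,0,2,0,0, 0,0,3,0,0, 0,0,3,0,0, 0,0,3,0,0]' >/dev/null; python3 s.py
python3 - <<'E'
from h import *
a=optics.camera("scene")[140:260,270:430,::-1];b=optics.camera("wrist")[80:320,160:420,::-1]
cv2.imwrite("pics/c2.png",np.hstack([cv2.resize(a,(480,360),interpolation=2),cv2.resize(b,(320,295),interpolation=2)[:360]] if 0 else [cv2.resize(a,(480,360),interpolation=2),cv2.resize(b,(320,360),interpolation=2)]))
E
```

```text
tcp bank mm [-49.7 -80.8 105.9] F bank [0.1 0.4 2.6] t 3.6
```

View pics/c2.png

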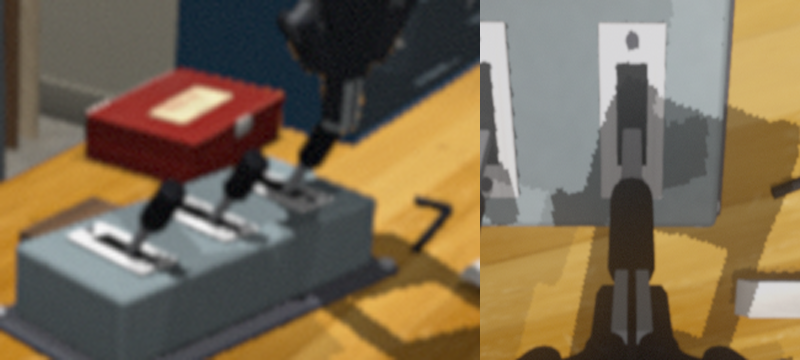

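The tip sits at the top end of the leaning grip, so friction pulls the finger upwards as the grip's corner rises. I'll start lower and push along the lever's arc, forwards and up.

```bash
python3 -m jog '[0,0,12,0,0, 0,0,24,0,0, 10,0,24,0,0, 18,0,16,0,0, 18,0,10,0,0]' >/dev/null; python3 s.py
python3 -m jog '[-1,0,-2,0,0, -3,0,-4,0,0, -5,0,-7,0,0, -8,0,-9,0,0, -8,0,-9,0,0]' >/dev/null; python3 s.py
```

```text
tcp bank mm [-60.3 -80.5  86.1] F bank [-6.  -0.   3.8] t 4.2
tcp bank mm [-50.9 -80.6  96. ] F bank [-2.2  0.2 -1.5] t 4.8
```

```bash
python3 -m jog '[-1,0,-1,0,0, -2,0,-3,0,0, -3,0,-4,0,0, -4,0,-5,0,0, -4,0,-5,0,0]' >/dev/null; python3 s.py
python3 -m jog '[-1,0,-1,0,0, -2,0,-2,0,0, -3,0,-3,0,0, -3,0,-4,0,0, -3,0,-4,0,0]' >/dev/null; python3 s.py
```

```text
tcp bank mm [-47.3 -80.4  99. ] F bank [-6.6  0.3 -3.8] t 5.2
tcp bank mm [-44.6 -80.3 101.4] F bank [-10.2   0.9  -2.9] t 5.8
```

The right lever is locked: the force rises about 1.4 N/mm, to 10 N. I'll back off and try the middle one the same way.

```bash
python3 -m jog '[0,0,20,0,0, 6,-10,40,0,0, 12,-40,40,0,0, 12,-70,35,0,0, 12,-80,28,0,0]' >/dev/null; python3 s.py
python3 -m jog '[0,0,-3,0,0, 0,0,-5,0,0, 0,0,-7,0,0, 0,0,-8,0,0, 0,0,-8,0,0]' >/dev/null; python3 s.py
python3 -m jog '[-1,0,-3,0,0, -3,0,-5,0,0, -6,0,-8,0,0, -9,0,-11,0,0, -9,0,-11,0,0]' >/dev/null; python3 s.py
```

```text
tcp bank mm [-68.7   1.2  91.8] F bank [ 0.1 -0.4  0.1] t 6.2
tcp bank mm [-61.9  -1.9  91. ] F bank [-3.8  0.6  3.7] t 6.8
tcp bank mm [-49.7  -1.1 100.5] F bank [-0.2  0.4  0.6] t 7.2
```

```bash
python3 -m jog '[-1,0,-2,0,0, -2,0,-4,0,0, -4,0,-5,0,0, -5,0,-7,0,0, -5,0,-7,0,0]' >/dev/null; python3 s.py
```

```text
tcp bank mm [-43.4  -0.6 105.1] F bank [-0.1  1.  -0.9] t 7.8
```

The middle lever meets no stop here, so I'll carry on along the arc.

```bash
python3 -m jog '[-2,0,-4,0,0, -4,0,-8,0,0, -6,0,-11,0,0, -8,0,-15,0,0, -8,0,-15,0,0]' >/dev/null; python3 s.py
python3 -m jog '[0,0,-4,0,0, 0,0,-8,0,0, 0,0,-12,0,0, 0,0,-16,0,0, 0,0,-16,0,0]' >/dev/null; python3 s.py
python3 - <<'E'
from h import *
a=optics.camera("scene")[140:260,270:430,::-1];b=optics.camera("wrist")[40:340,120:440,::-1]
cv2.imwrite("pics/c3.png",np.hstack([cv2.resize(a,(440,330),interpolation=2),cv2.resize(b,(352,330),interpolation=2)]))
E
```

```text
tcp bank mm [-27.7  -0.8 113.6] F bank [-0.4 -0.2  0.8] t 8.2
tcp bank mm [-10.8  -0.9 114.5] F bank [-0.4 -0.6  5.5] t 8.8
```

View pics/c3.png

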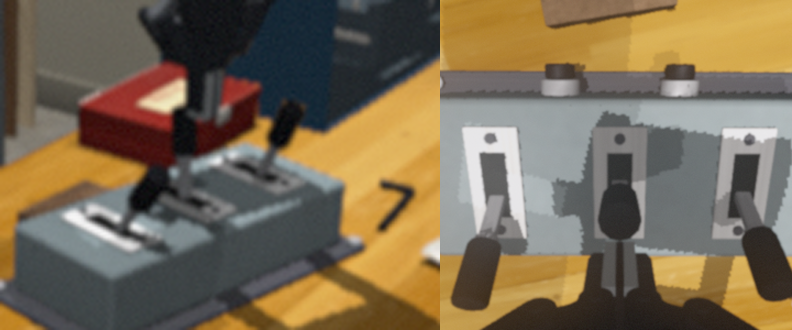

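The middle lever is now upright and running freely, while left and right still lean towards the robot. I'll push on and lower slightly.

```bash
python3 -m jog '[0,0,-4,0,0, 2,0,-8,0,0, 5,0,-12,0,0, 8,0,-15,0,0, 8,0,-15,0,0]' >/dev/null; python3 s.py
python3 -m jog '[1,0,-2,0,0, 1,0,-4,0,0, 1,0,-6,0,0, 2,0,-8,0,0, 2,0,-8,0,0]' >/dev/null; python3 s.py
python3 -m jog '[0,0,-1,0,0, 0,0,-2,0,0, 0,0,-3,0,0, 0,0,-4,0,0, 0,0,-4,0,0]' >/dev/null; python3 s.py
```

```text
tcp bank mm [  2.   -0.6 103.8] F bank [0.1 0.3 0.2] t 9.3
tcp bank mm [ 10.5  -0.6 102.8] F bank [-0.8  0.8  0.1] t 9.8
tcp bank mm [ 14.4  -0.7 102.9] F bank [-1.4 -0.7 -0.1] t 10.3
```

Now for the last bit, in 2–3 mm steps until I feel the end stop.

```bash
python3 -m jog '[0,0,-1,0,0, 0,0,-2,0,0, 0,0,-3,0,0, 0,0,-3,0,0, 0,0,-3,0,0]' >/dev/null; python3 s.py
python3 -m jog '[0,0,-1,0,0, 0,0,-1,0,0, 0,0,-2,0,0, 0,0,-2,0,0, 0,0,-2,0,0]' >/dev/null; python3 s.py
```

```text
tcp bank mm [ 17.4  -0.7 103. ] F bank [-1.3 -0.3 -0.8] t 10.8
tcp bank mm [ 19.3  -0.7 102.9] F bank [-1.3  0.9  0.1] t 11.3
```

```bash
python3 -m jog '[0,0,-1,0,0, 0,0,-1,0,0, 0,0,-2,0,0, 0,0,-2,0,0, 0,0,-2,0,0]' >/dev/null; python3 s.py
```

```text
tcp bank mm [ 21.3  -0.7 102.9] F bank [-1.8 -0.8  0.2] t 11.8
```

```bash
for i in 1 ; do python3 -m jog '[0,0,-1,0,0, 0,0,-1,0,0, 0,0,-1.5,0,0, 0,0,-1.5,0,0, 0,0,-1.5,0,0]' >/dev/null; python3 s.py; done
python3 - <<'E'
from h import *
a=optics.camera("scene")[140:260,270:430,::-1];b=optics.camera("wrist")[40:340,120:440,::-1]
cv2.imwrite("pics/c4.png",np.hstack([cv2.resize(a,(440,330),interpolation=2),cv2.resize(b,(352,330),interpolation=2)]))
E
```

```text
tcp bank mm [ 22.8  -0.7 102.9] F bank [-2.2 -0.4 -0.3] t 12.3
```

View pics/c4.png

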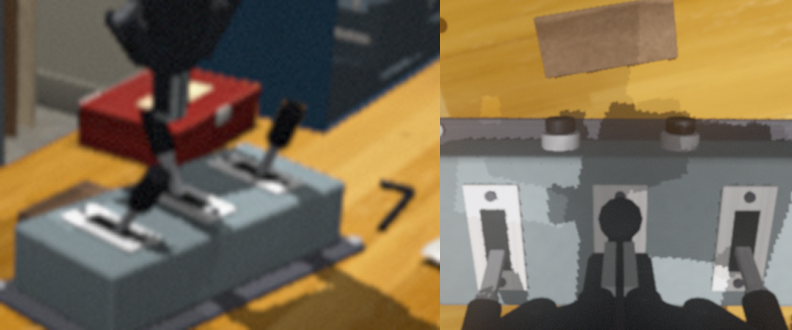

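The middle lever now leans away but no stop yet. I'll keep creeping forward.

```bash
python3 -m jog '[0,0,-0.5,0,0, 0,0,-1,0,0, 0,0,-1.5,0,0, 0,0,-2,0,0, 0,0,-2,0,0]' >/dev/null; python3 s.py
```

```text
tcp bank mm [ 24.8  -0.7 102.9] F bank [-1.1  0.  -0.2] t 12.9
```

```bash
python3 -m jog '[0,0,-0.5,0,0, 0,0,-1,0,0, 0,0,-1.5,0,0, 0,0,-2,0,0, 0,0,-2,0,0]' >/dev/null; python3 s.py
```

```text
tcp bank mm [ 26.8  -0.7 102.9] F bank [-0.4 -0.3 -0.9] t 13.4
```

```bash
python3 -m jog '[0,0,-0.5,0,0, 0,0,-1,0,0, 0,0,-1.5,0,0, 0,0,-1.5,0,0, 0,0,-1.5,0,0]' >/dev/null; python3 s.py
```

```text
tcp bank mm [ 28.3  -0.6 102.9] F bank [-1.5  0.  -0.1] t 13.9
```

```bash
python3 -m jog '[0,0,-0.5,0,0, 0,0,-1,0,0, 0,0,-1.5,0,0, 0,0,-1.5,0,0, 0,0,-1.5,0,0]' >/dev/null; python3 s.py
```

```text
tcp bank mm [ 29.8  -0.7 102.9] F bank [-0.2 -0.3  0.6] t 14.4
```

Run:
```python
from h import *
a=optics.camera("scene")[140:240,280:400,::-1];b=optics.camera("wrist")[140:340,180:400,::-1]
cv2.imwrite("pics/c5.png",np.hstack([cv2.resize(a,(420,350),interpolation=2),cv2.resize(b,(380,350),interpolation=2)]))
```

```text
(no output)
```

View pics/c5.png

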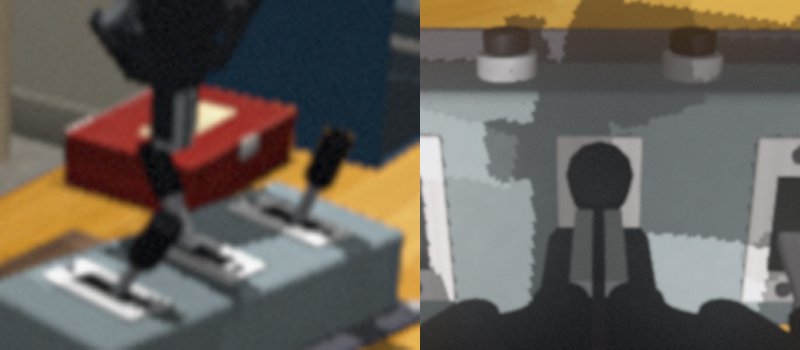

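Contact is sound: the lever leans away ahead of the finger. I'll continue.

```bash
python3 -m jog '[0,0,-0.5,0,0, 0,0,-1,0,0, 0,0,-1.5,0,0, 0,0,-2,0,0, 0,0,-2,0,0]' >/dev/null; python3 s.py
```

```text
tcp bank mm [ 31.8  -0.6 102.9] F bank [-1.3  0.7  0.8] t 15.1
```

```bash
python3 -m jog '[0,0,-0.5,0,0, 0,0,-1,0,0, 0,0,-1.5,0,0, 0,0,-2,0,0, 0,0,-2,0,0]' >/dev/null; python3 s.py
```

```text
tcp bank mm [ 33.9  -0.7 103. ] F bank [-0.6  0.  -0.7] t 15.6
```

Run:
```python
from h import *
from scipy.optimize import brentq
c=optics.get_calibration("wrist");E=np.array(c["extrinsics"]);E[:3,3]-=.0041*np.array([np.cos(B[2]),np.sin(B[2]),0]);c["extrinsics"]=E
o,d=ray(c,(284,240));print(bank(o,B))
for z in(.11,.12,.125,.13,.138):
    print(z,bank(onz(c,(284,240),z),B).round(4),88*np.sqrt(max(0,1-((z*1000-50)/88)**2)))
```

```text
[ 0.11501996 -0.00128266  0.26725844]
0.11 [ 0.0432 -0.0021  0.11  ] 64.37390775772433
0.12 [ 0.0478 -0.002   0.12  ] 53.32916650389353
0.125 [ 0.05  -0.002  0.125] 46.03259714593561
0.13 [ 0.0523 -0.002   0.13  ] 36.66060555964673
0.138 [ 0.056  -0.0019  0.138 ] 0.0
```

By the wrist view the lever stood at about 1.19 rad 4 mm ago, so the stop is near.

```bash
python3 -m jog '[0,0,-0.5,0,0, 0,0,-1,0,0, 0,0,-1.5,0,0, 0,0,-1.5,0,0, 0,0,-1.5,0,0]' >/dev/null; python3 s.py
```

```text
tcp bank mm [ 35.3  -0.7 102.9] F bank [-0.6 -0.7 -0.1] t 16.1
```

```bash
python3 -m jog '[0,0,-0.5,0,0, 0,0,-1,0,0, 0,0,-1,0,0, 0,0,-1,0,0, 0,0,-1,0,0]' >/dev/null; python3 s.py
```

```text
tcp bank mm [ 36.2  -0.6 102.9] F bank [-1.6  0.3  0.6] t 16.6
```

Run:
```python
from h import *
print(status.get_obs()["opening"])
a=optics.camera("scene")[140:240,280:400,::-1];b=optics.camera("wrist")[140:340,180:400,::-1]
a=cv2.convertScaleAbs(a,alpha=1.8,beta=10);b=cv2.convertScaleAbs(b,alpha=1.8,beta=10)
cv2.imwrite("pics/c6.png",np.hstack([cv2.resize(a,(420,350),interpolation=2),cv2.resize(b,(380,350),interpolation=2)]))
```

```text
0.002027343031584388
```

View pics/c6.png

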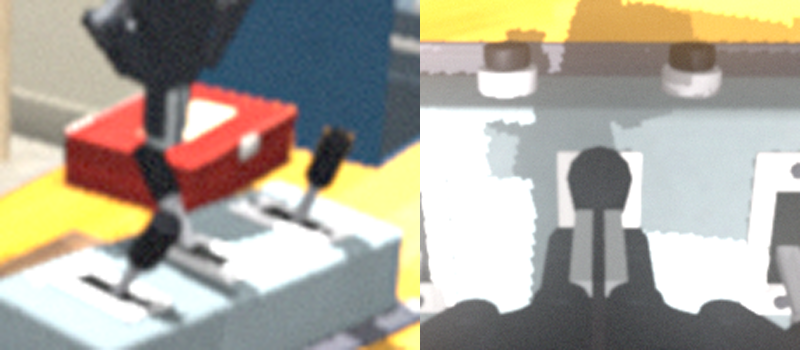

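Run:
```python
from h import *
def proj(c,P):
    f=210/np.tan(np.radians(c["vertical_fov"]/2));E=np.array(c["extrinsics"]);q=E[:3,:3].T@(np.array(P)-E[:3,3])
    return np.array([c["cx"]-f*q[0]/q[2],c["cy"]+f*q[1]/q[2]])
t,M=tool();cs=optics.get_calibration("scene");cw=optics.get_calibration("wrist")
crop=lambda p:(p-[280,140])*3.5
cropw=lambda p:(p-[180,140])*[380/220,1.75]+[420,0]
for dz in(0,.01,.02,.03): print(dz,crop(proj(cs,t+[0,0,dz])),cropw(proj(cw,t+[0,0,dz])))
for a in(.9,1.0,1.1,1.25):
    p=world([.088*np.sin(a-.6),0,.05+.088*np.cos(a-.6)],B);print(a,crop(proj(cs,p)),cropw(proj(cw,p)))
```

```text
0 [163.06790283 171.86759499] [595.4030659  203.20742255]
0.01 [163.83025116 156.70872007] [595.29409029 218.08367008]
0.02 [164.5981524  141.43942837] [595.17258085 234.67090969]
0.03 [165.37166747 126.05850907] [595.03624327 253.28233722]
0.9 [176.75201244 129.26413529] [592.6235627  286.92907017]
1.0 [166.7488944  130.10320853] [592.65821847 255.73362387]
1.1 [157.2046941  132.33184481] [592.71769871 224.22825751]
1.25 [143.93844164 138.17227096] [592.84878724 178.19263395]
```

```bash
python3 -m jog '[0,0,-0.3,0,0, 0,0,-0.6,0,0, 0,0,-1,0,0, 0,0,-1,0,0, 0,0,-1,0,0]' >/dev/null; python3 s.py
```

```text
tcp bank mm [ 36.6  -0.6 102.7] F bank [-4.6 -0.3  0.7] t 17.1
```

```bash
python3 -m jog '[0,0,-0.3,0,0, 0,0,-0.6,0,0, 0,0,-1,0,0, 0,0,-1,0,0, 0,0,-1,0,0]' >/dev/null; python3 s.py
```

```text
tcp bank mm [ 36.9  -0.6 102.6] F bank [-7.9 -0.5  2.7] t 17.6
```

The middle lever is at its end stop (36.5 mm, 8 N). Next I'll go back and try the left lever.

```bash
python3 -m jog '[0,0,40,0,0, 0,0,85,0,0, 0,0,128,0,0, 6,-40,130,0,0, 12,-78,112,0,0]' >/dev/null; python3 s.py
python3 -m jog '[0,0,-3,0,0, 0,0,-6,0,0, 0,0,-8,0,0, 0,0,-10,0,0, 0,0,-10,0,0]' >/dev/null; python3 s.py
```

```text
tcp bank mm [-75.3  77.4  91.2] F bank [ 1.8 -1.1 -0.1] t 18.1
tcp bank mm [-64.5  76.7  90.9] F bank [-4.3  2.2  4.2] t 18.6
```

```bash
python3 -m jog '[-1,-1,-3,0,0, -4,-2,-6,0,0, -7,-2,-10,0,0, -10,-2,-13,0,0, -10,-2,-13,0,0]' >/dev/null; python3 s.py
python3 -m jog '[-1,0,-2,0,0, -2,0,-4,0,0, -3,0,-5,0,0, -4,0,-5,0,0, -4,0,-5,0,0]' >/dev/null; python3 s.py
```

```text
tcp bank mm [-49.8  78.9 101.5] F bank [ 0.5 -0.2  0.3] t 19.1
tcp bank mm [-45.7  79.5 105. ] F bank [-1.6  0.  -1.5] t 19.6
```

```bash
python3 -m jog '[-1,0,-2,0,0, -2,0,-4,0,0, -3,0,-5,0,0, -4,0,-6,0,0, -4,0,-6,0,0]' >/dev/null; python3 s.py
```

```text
tcp bank mm [-39.4  79.3 109.3] F bank [-1.7  0.7  1. ] t 20.1
```

The left lever is free, so I'll follow the same path as for the middle one.

```bash
python3 -m jog '[-1,0,-4,0,0, -3,0,-8,0,0, -5,0,-12,0,0, -5,0,-16,0,0, -5,0,-20,0,0]' >/dev/null; python3 s.py
python3 -m jog '[0,0,-4,0,0, 0,0,-8,0,0, 3,0,-12,0,0, 7,0,-16,0,0, 10,0,-20,0,0]' >/dev/null; python3 s.py
python3 -m jog '[0,0,-4,0,0, 0,0,-8,0,0, 0,0,-12,0,0, 0,0,-16,0,0, 0,0,-20,0,0]' >/dev/null; python3 s.py
```

```text
tcp bank mm [-18.7  79.3 114.9] F bank [-2.1 -0.1  7.3] t 20.6
tcp bank mm [  0.5  79.3 103.6] F bank [-1.1  1.1  1.8] t 21.1
tcp bank mm [ 20.3  79.4 103.7] F bank [-2.3 -0.5  0.8] t 21.6
```

```bash
python3 -m jog '[0,0,-3,0,0, 0,0,-6,0,0, 0,0,-9,0,0, 0,0,-12,0,0, 0,0,-12,0,0]' >/dev/null; python3 s.py
python3 -m jog '[0,0,-0.7,0,0, 0,0,-1.5,0,0, 0,0,-2,0,0, 0,0,-2.5,0,0, 0,0,-2.5,0,0]' >/dev/null; python3 s.py
```

```text
tcp bank mm [ 33.   79.3 104.2] F bank [-0.2 -0.1  0.4] t 22.1
tcp bank mm [ 34.6  79.3 103.8] F bank [-2.3 -0.  -0.7] t 22.6
```

```bash
python3 -m jog '[0,0,-0.3,0,0, 0,0,-0.6,0,0, 0,0,-1,0,0, 0,0,-1,0,0, 0,0,-1,0,0]' >/dev/null; python3 s.py
```

```text
tcp bank mm [ 35.7  79.4 103.9] F bank [-0.5  0.5 -0.7] t 23.1
```

```bash
python3 -m jog '[0,0,-0.3,0,0, 0,0,-0.6,0,0, 0,0,-1,0,0, 0,0,-1,0,0, 0,0,-1,0,0]' >/dev/null; python3 s.py
```

```text
tcp bank mm [ 36.7  79.4 103.9] F bank [-1.4  0.3 -0.3] t 23.6
```

```bash
python3 -m jog '[0,0,-0.3,0,0, 0,0,-0.6,0,0, 0,0,-0.8,0,0, 0,0,-0.8,0,0, 0,0,-0.8,0,0]' >/dev/null; python3 s.py
```

```text
tcp bank mm [ 37.5  79.3 103.9] F bank [-0.9 -0.2 -0.5] t 24.1
```

```bash
python3 -m jog '[0,0,-0.3,0,0, 0,0,-0.6,0,0, 0,0,-1,0,0, 0,0,-1,0,0, 0,0,-1,0,0]' >/dev/null; python3 s.py
```

```text
tcp bank mm [ 38.   79.3 103.7] F bank [-4.1 -0.9  1.2] t 24.6
```

```bash
python3 -m jog '[0,0,-0.3,0,0, 0,0,-0.6,0,0, 0,0,-0.8,0,0, 0,0,-0.8,0,0, 0,0,-0.8,0,0]' >/dev/null; python3 s.py
```

```text
tcp bank mm [ 38.3  79.4 103.6] F bank [-7.  -0.4  3. ] t 25.1
```

The left lever is at its stop, so on to the right one. I'll retreat clear first, then cross in front.

```bash
python3 -m jog '[0,0,40,0,0, 0,0,85,0,0, 0,0,130,0,0, 6,45,132,0,0, 13,90,132,0,0]' >/dev/null; python3 s.py
python3 -m jog '[0,25,0,0,0, 0,50,0,0,0, 0,66,0,0,0, 0,69,-10,0,0, 0,69,-20,0,0]' >/dev/null; python3 s.py
```

```text
tcp bank mm [-92.4 -10.6  91.7] F bank [ 1.3 -0.6  1.4] t 25.6
tcp bank mm [-71.  -80.3  91.5] F bank [ 0.  -0.1  0.1] t 26.1
```

```bash
python3 -m jog '[0,0,-3,0,0, -1,0,-6,0,0, -3,0,-10,0,0, -6,0,-14,0,0, -8,0,-18,0,0]' >/dev/null; python3 s.py
python3 -m jog '[-1,0,-2,0,0, -3,0,-5,0,0, -5,0,-7,0,0, -6,0,-9,0,0, -6,0,-9,0,0]' >/dev/null; python3 s.py
```

```text
tcp bank mm [-54.2 -79.4  99.3] F bank [ 0.1 -0.2  0.2] t 26.6
tcp bank mm [-45.3 -79.8 105.1] F bank [-0.4  0.1 -0.3] t 27.1
```

The right lever is free now.

```bash
python3 -m jog '[-2,0,-4,0,0, -4,0,-7,0,0, -6,0,-11,0,0, -8,0,-15,0,0, -8,0,-15,0,0]' >/dev/null; python3 s.py
python3 -m jog '[-1,0,-4,0,0, -1,0,-7,0,0, -1,0,-11,0,0, -1,0,-15,0,0, -1,0,-15,0,0]' >/dev/null; python3 s.py
python3 -m jog '[0,0,-4,0,0, 3,0,-8,0,0, 6,0,-12,0,0, 9,0,-16,0,0, 10,0,-16,0,0]' >/dev/null; python3 s.py
```

```text
tcp bank mm [-29.5 -79.9 113.6] F bank [-0.3 -0.   1.2] t 27.6
tcp bank mm [-14. -80. 115.] F bank [0.1 0.9 4.9] t 28.1
tcp bank mm [  0.5 -79.6 103.1] F bank [ 0.  -0.1 -0.2] t 28.6
```

```bash
python3 -m jog '[0,0,-4,0,0, 0,0,-8,0,0, 0,0,-12,0,0, 0,0,-16,0,0, 0,0,-20,0,0]' >/dev/null; python3 s.py
python3 -m jog '[0,0,-3,0,0, 0,0,-6,0,0, 0,0,-9,0,0, 0,0,-11,0,0, 0,0,-11,0,0]' >/dev/null; python3 s.py
```

```text
tcp bank mm [ 20.7 -79.7 103.9] F bank [-1.  -0.1  0.5] t 29.1
tcp bank mm [ 31.9 -79.7 104. ] F bank [-0.4  0.1  0.4] t 29.6
```

```bash
python3 -m jog '[0,0,-0.3,0,0, 0,0,-0.6,0,0, 0,0,-1,0,0, 0,0,-1.3,0,0, 0,0,-1.3,0,0]' >/dev/null; python3 s.py
```

```text
tcp bank mm [ 32.6 -79.7 103.8] F bank [-1.  -0.3  0.4] t 30.1
```

```bash
python3 -m jog '[0,0,-0.3,0,0, 0,0,-0.6,0,0, 0,0,-1,0,0, 0,0,-1,0,0, 0,0,-1,0,0]' >/dev/null; python3 s.py
```

```text
tcp bank mm [ 33.7 -79.7 103.9] F bank [-1.2  0.  -0. ] t 30.6
```

```bash
python3 -m jog '[0,0,-0.3,0,0, 0,0,-0.6,0,0, 0,0,-1,0,0, 0,0,-1,0,0, 0,0,-1,0,0]' >/dev/null; python3 s.py
```

```text
tcp bank mm [ 34.7 -79.6 103.9] F bank [-0.6 -0.  -0.2] t 31.1
```

```bash
python3 -m jog '[0,0,-0.3,0,0, 0,0,-0.6,0,0, 0,0,-0.8,0,0, 0,0,-0.8,0,0, 0,0,-0.8,0,0]' >/dev/null; python3 s.py
```

```text
tcp bank mm [ 35.5 -79.7 103.9] F bank [-0.3 -0.4  0.3] t 31.6
```

```bash
python3 -m jog '[0,0,-0.3,0,0, 0,0,-0.6,0,0, 0,0,-0.6,0,0, 0,0,-0.6,0,0, 0,0,-0.6,0,0]' >/dev/null; python3 s.py
```

```text
tcp bank mm [ 36.1 -79.7 103.9] F bank [-0.7 -0.   0.1] t 32.1
```

```bash
python3 -m jog '[0,0,-0.3,0,0, 0,0,-0.6,0,0, 0,0,-1,0,0, 0,0,-1,0,0, 0,0,-1,0,0]' >/dev/null; python3 s.py
```

```text
tcp bank mm [ 37.  -79.7 103.9] F bank [-1.6 -0.1 -0.3] t 32.6
```

```bash
python3 -m jog '[0,0,-0.3,0,0, 0,0,-0.6,0,0, 0,0,-0.8,0,0, 0,0,-0.8,0,0, 0,0,-0.8,0,0]' >/dev/null; python3 s.py
```

```text
tcp bank mm [ 37.4 -79.6 103.7] F bank [-5.1 -0.3  1.3] t 33.1
```

The right lever is on its stop too. I'll back away and take a final look.

```bash
python3 -m jog '[0,0,40,0,0, 0,0,85,0,0, 0,0,130,0,0, -40,0,140,0,0, -80,0,150,0,0]' >/dev/null; python3 s.py
python3 -m jog '[0,40,20,0,0, 0,80,40,0,0, 0,120,60,0,0, 0,150,80,0,0, 0,150,80,0,0]' >/dev/null; python3 s.py
python3 - <<'E'
from h import *
a=optics.camera("scene")[140:260,220:430,::-1];b=optics.camera("top")[160:290,210:440,::-1]
cv2.imwrite("pics/c7.png",np.hstack([cv2.resize(a,(400,240),interpolation=2),cv2.resize(b,(400,240),interpolation=2)]))
E
```

```text
tcp bank mm [-114.4  -79.1  183.2] F bank [ 1.4 -0.2  1.2] t 33.6
tcp bank mm [-192.8 -233.7  184.7] F bank [0.1 0.7 0.6] t 34.1
```

View pics/c7.png

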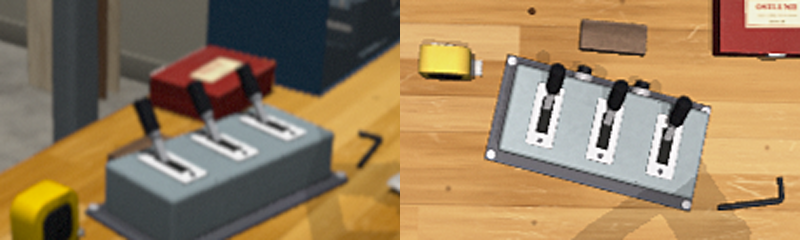

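All three levers lean away equally, with grips at (555,78), (617,95) and (681,110) in the top crop. The bystanders are where they were and the arm is clear.

```bash
python3 -c "
from bench import hand_in; print(hand_in())"
```

```text
the job is handed in; nothing more can be done
None
```

All three levers are thrown to their end stops and the job is handed in, at about 34 s of the 72 s allowed. `hand_in()` gives no verdict, so these are my own checks.

- **Order:** I tried the right lever first and found it locked. The force rose about 1.4 N/mm to roughly 10 N, so I backed off. The middle lever went first, then the left, then the right.
- **Forces:** Each end stop showed up as a clear force rise: about 8 N for the middle, 7 N for the left and 5 N for the right. The highest force I read was about 12 N. Forces are only read at the end of each move, so brief peaks in between were not seen.
- **Final look:** In the last top and scene pictures all three levers lean away alike. The tape measure, offcut and hex key look unmoved by eye, though I did not measure them. The gripper was well clear and its force reading was near zero.
- **Did not fit:**
  - My first push, too high on the grip, pressed along the lever and gave that 12 N reading. I restarted lower and followed the lever's arc.
  - The end stops came about 10 mm farther forward than I had calculated. I did not find out why, so I went by the felt stop. A wrist-camera estimate put the middle lever near 1.25 rad there.

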